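# Clamp up a glued tea-light holder and keep the pressure on

## Robot

A 6-joint arm with a two-finger parallel gripper is mounted at the origin on the work surface; the furniture and walls round the work are solid. World frame = base frame: x ahead of the robot, y to its left, z up, the work surface at z = 0. Lengths are in mm, angles in rad, forces in N, time in s.
With the tool pointing down it reaches from about 250 to 725 mm from the base axis. Payload 4 kg.
Tool frame: the origin (TCP) lies between the finger pads; the fingertips stand 22 mm ahead of it and the grasp point (between the pads) lies 3 mm ahead of it; z points along the fingers, y is the line along which they close (so a half turn about z gives the same grasp; the last joint's range is limited). The gripper opens to 85 mm and grips with 20 to 120 N. Pads are 22 mm wide; open, the fingers measure 114 mm over their backs; the gripper's body (76 mm by 85 mm) begins 54 mm behind the grasp point. The pads swing forward as they close: fully open they stand 13 mm farther back than shut.
Start: joints at [-1.105, 0.241, 0.005, 1.335, 0, 1.571], TCP at [224.567, -446.732, 253.306] pointing down, gripper open.
Joint ranges: [-2.72, 2.72], [-1.05, 1.87], [-1.09, 1.28], [-1.99, 2.15], [-1.42, 1.44], [-3.14, 3.14]. Speed limits (rad/s): [2.79, 2.79, 3.14, 3.14, 3.14, 3.14].

## Interface

Orientations are given as a 3x3 rotation matrix whose columns are the frame's x, y, z axes.
In Python, from workcell import env, vision, probe_bus gives the robot as it stands (env), with the cameras (vision) and the readings (probe_bus).
- The arm moves only by the tool tcp_steps, called after "Call:" as a command line: name --argument value ..., lists and objects as JSON in quotes. Schema: {"type":"object","properties":{"rows":{"type":"object","properties":{"moves":{"type":"array","items":{"type":"array","items":{"type":"number"},"minItems":6,"maxItems":6},"minItems":1,"maxItems":5}},"additionalProperties":false,"required":["moves"]},"aperture":{"type":"number"},"grip_force":{"type":"number"},"only":{"type":"string"},"quiet":{"type":"boolean"},"lines":{"type":"string"}},"required":["rows"],"additionalProperties":false}. rows is an object whose key "moves" holds a list of rows, 1 to 5 of them, each of 6 numbers: dx, dy, dz in a scale on which 1.0 is 500 mm, then a rotation vector rx, ry, rz in shares of pi rad (1.0 is pi rad); each row is the pose to reach, as a shift and turn from the pose commanded when the call began, along the tool's axes at that moment; what a row does not reach only later rows make up. A row lasts 1/8 s, in which the tool goes at most 62.5 mm and 0.188 rad, less where a joint would pass 70% of its speed; a pose out of reach is approached as far as the arm can. aperture is the opening from 0.0 (shut) to 1.0 (fully open), set as the call begins (left out keeps the last). The fingers move at their own pace and stop on an object; grip_force is the grip in N (left out, the last holds). Time passes only in rows, so rows that do not move let the fingers close. The tool returns the time, the measured TCP pose, the force, the opening and the grip force at its end. only (a regular expression) keeps the lines of the reply that match it, lines (a string "A,B") keeps lines A to B, and quiet returns only ok. A shift or turn number past 1, either way, is cut back to 1. Input that does not fit is refused with a message, and nothing moves.
- probe_bus.get_obs(): the state, without advancing time (a new reading comes with each control period).
- vision.read_camera(name): name is "side" or "top"; returns a dict with "img" (400x640x3 uint8, red, green, blue), "intrinsics" (3x3 intrinsics, pixels), "R" (3x3) and "t" (3): a world point X has camera coordinates R X + t. Camera axes: x right, y down, z forward; pixel columns grow to the right and rows downward; lengths in mm; the calibration is good to about 2 mm. A picture is of the moment at which its call begins. There is no depth.
- env.sign_off(): hands the job in; it is judged then, once.
The state is a dict: "time": time; "qpos": joint angles; "qd": joint speeds; "tau": joint torques, N m; "tcp_pos": TCP position; "tcp_rot": TCP orientation; "force": force on the tool from outside, world axes, zero at the start; "ft_torque": the same for the moment, N m; "gripper_width": opening from 0.0 (shut) to 1.0 (fully open); "grip_force": force on a finger pad.
Only numpy, scipy, OpenCV 4.12 (cv2) and the standard library are available. Lean on these libraries where they do the work, as an engineer would, in place of code of your own. Each camera call takes 0.05 s, during which the arm holds its last target. There are 200 camera calls.

## Task

Slide the freshly glued wooden tea-light holder across the board, without lifting it, from the grey outline onto the blue outline and leave it standing there squarely with its dark strip along the clamp's two jaws. Then pump the clamp's orange trigger, moving the bar by the trigger only, until the red pad presses the holder against the grey jaw with its spring about half squeezed, never bottomed. The clamp does not lock, so finish holding on to the trigger with that pressure kept on; do not disturb the things around.

Things in the scene. Friction and masses are not known exactly. Their poses are not given: they have to be found in the camera images.
- board: plywood gluing board, 180 (own x) x 320 (own y) x 8 mm, fixed; origin: centre of its underside, z = 0. A one-hand push clamp is screwed on it along own y, on the line own x +45, pressing toward +y. Flat grey outline (centre own x -43, y +80): loading place; blue outline by the fixed jaw: clamping place. The gap between the jaws is open from above and from the -x and +x sides
- clamp_mark (a point): point on the board's top (8 mm over the table), board own x +45, y +103, where the middle of the holder's underside belongs when it stands squarely on the blue outline and touches the fixed jaw. Axes as the board's
- palm_grip (a point): top of the fixed black palm grip, 131 mm over the table, 24 (board x) x 13 (board y) mm, board own x +45, y -23. Below it the black housing: board own y -90 to -6, 36 wide (56 at its feet), 66 mm over the table
- fixed_jaw (a point): middle of the rubber face (board own y +125, facing -y) of the fixed grey jaw, 32 mm over the table; the jaw is 56 wide (board x), its top 54 mm over the table
- holder: wooden tea-light holder glued up from three upright strips (light, dark, light), 50 (own x, along the strips) x 44 (own y) x 40 mm high, about 0.12 kg, loose; origin: centre of its underside. Starts standing on the board in the grey outline, turned up to 0.35 rad from the board's axes; belongs in the clamp with own x along the board's x
- plunger (a joint): how far the press pad's spring is squeezed, m: 0 free, 0.018 bottomed. The spring gives about 0.8 N per mm. The green stem between steel plate and red pad shows what is left of it: 18 mm free
- press_pad: red press pad with rubber face, 36 wide (board x) x 32 high, 9 thick, on the sprung stem at the front of the bar; its axes are the board's; origin on the clamp line (board own x +45, 32 mm over the table); use point pad_face for where it presses
- pad_face (a point): centre of the press pad's rubber face, 32 mm over the table; it faces board own +y. At rod travel 0 and spring free it is at board own y +29, 52 mm short of a holder that touches the fixed jaw
- rod_travel (a joint): advance of the ratchet bar toward the work, m: 0 to 0.078, starts at 0 to 0.018. A light brake (2 N) keeps the bar where it is while the trigger returns, but holds no more than about 2 N of spring pressure (2.5 mm of squeeze): to keep pressure, keep the trigger pushed
- push_rod: steel ratchet bar 10 x 10 mm with 6 mm teeth on top, with steel plate, green stem and red pad at its front; to be moved by the trigger only, not by hand; origin on the clamp line, 32 mm over the table
- trigger_slide (a joint): trigger, m: 0 at rest (a spring of 1 to 2 N brings it back), 0.020 fully pushed toward the palm grip (board own +y). Pushed, it carries the bar forward 1:1 once its pawl has caught a tooth (0 to 6 mm lost motion); coming back it leaves the bar and catches a further tooth. A full stroke gains 12 to 20 mm
- trigger: orange trigger post, 20 (board x) x 14 (board y) mm, standing up behind the palm grip, 66 to 132 mm over the table, slides along board y; at rest at board own x +45, y -76, with 39 mm free between it and the palm grip. Axes as the board's; origin on the clamp line 76 mm from the post: use point trigger_grip
- trigger_grip (a point): middle of the trigger post, 110 mm over the table, where to pinch it from above (20 mm wide along board x) or push it
- label_roll: bystander, to be left alone: white roll of labels, 67 mm across, 40 high mm; origin: centre of its underside
- beige_mug: bystander, to be left alone: beige mug, 87x118x97 mm; origin: centre of its underside
- glue_stick: bystander, to be left alone: standing glue stick, blue with a white cap, 26 across, 96 high mm; origin: centre of its underside
- tea_light: bystander, to be left alone: small tea light in a metal cup, 38 across, 15 high mm; origin: centre of its underside
- tape_measure: bystander, to be left alone: yellow tape measure, 58x73x33 mm; origin: centre of its underside
- stamp: bystander, to be left alone: hand stamp, wooden foot 25x52, dark red knob, 64 high mm; origin: centre of its underside

How it is judged:
By the outcome, as a careful person would: the job done as asked, in the order asked, and still so for the second after the job is handed in, while the arm keeps its last pose, push and grip.
It also fails if it takes over 48 s, if anything falls off the work surface, if the arm or the gripper's body presses on something with over 40 N, if the wrist force passes 120 N, or if a joint passes its speed limit or range.

## Working session

There is one attempt and no reset: what is moved stays moved. The work goes in short steps, Python scripts to look and compute and a tool call to move; the robot and the scene stay as the last step left them, time stands still between calls to the robot, and variables do not carry over. Pictures are saved under pics/ and viewed, at most 10 in all, crops included, and the job is handed in when it is done.

```bash
ls; mkdir -p pics; python3 - <<'E'
from workcell import env, vision, probe_bus
import cv2,numpy as np
o=probe_bus.get_obs();print({k:np.round(v,3).tolist() for k,v in o.items()})
for n in("top","side"):
    c=vision.read_camera(n);cv2.imwrite(f"pics/{n}0.png",c["img"][:,:,::-1]);np.savez(f"{n}.npz",**c)
    print(n,c["intrinsics"].tolist(),np.round(c["R"],3).tolist(),c["t"])
E
```

```text
pics
workcell.py
{'time': 0.0, 'qpos': [-1.105, 0.241, 0.004, 1.335, -0.0, 1.571], 'qd': [-0.0, -0.001, 0.001, -0.001, -0.0, -0.001], 'tau': [-0.0, -37.232, 25.241, 0.017, 0.0, 0.0], 'tcp_pos': [224.301, -446.209, 252.401], 'tcp_rot': [[0.893, 0.449, -0.001], [0.449, -0.893, 0.002], [-0.0, -0.002, -1.0]], 'force': [-0.354, 0.414, -0.108], 'ft_torque': [0.01, 0.028, -0.0], 'grip_force': 0.0, 'gripper_width': 0.998}
top [[395.40917188247573, 0.0, 313.9101039887022], [0.0, 395.40917188247573, 194.74716980376544], [0.0, 0.0, 1.0]] [[0.024, -1.0, 0.001], [-0.984, -0.024, -0.177], [0.177, 0.003, -0.984]] [  29.20748918  499.97406228 1246.4990865 ]
side [[489.67527151752836, 0.0, 320.3981112006355], [0.0, 489.67527151752836, 207.03009439838107], [0.0, 0.0, 1.0]] [[-0.939, -0.344, -0.016], [-0.158, 0.473, -0.867], [0.305, -0.811, -0.499]] [ 498.14894029  154.66370278 1348.63102012]
```

View pics/top0.png

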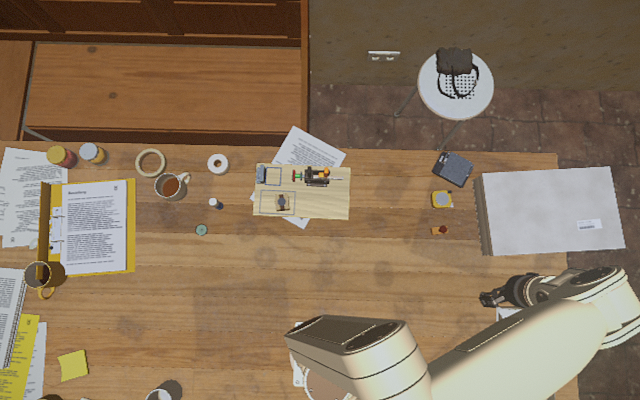

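View pics/side0.png

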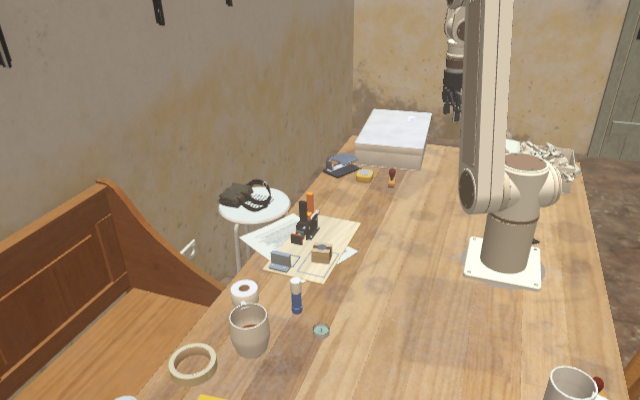

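The top view shows the board at px (253–350, 164–219), with the clamp along its upper (far) edge, jaw on the left and the holder at about (282,202). I'll zoom in on both views.

```bash
python3 - <<'E'
import cv2
t=cv2.imread("pics/top0.png")[155:227,245:357];s=cv2.imread("pics/side0.png")[180:290,235:370]
cv2.imwrite("pics/topz.png",cv2.resize(t,None,fx=7,fy=7,interpolation=cv2.INTER_CUBIC))
cv2.imwrite("pics/sidez.png",cv2.resize(s,None,fx=5,fy=5,interpolation=cv2.INTER_CUBIC))
E
```

```text
(no output)
```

View pics/topz.png

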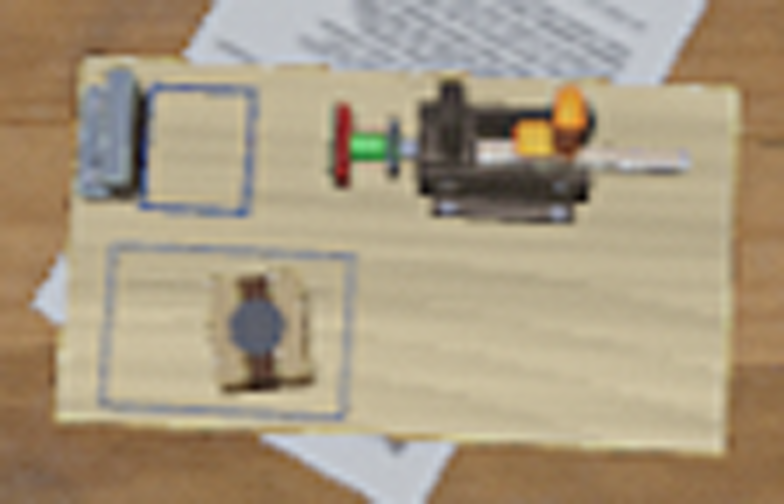

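View pics/sidez.png

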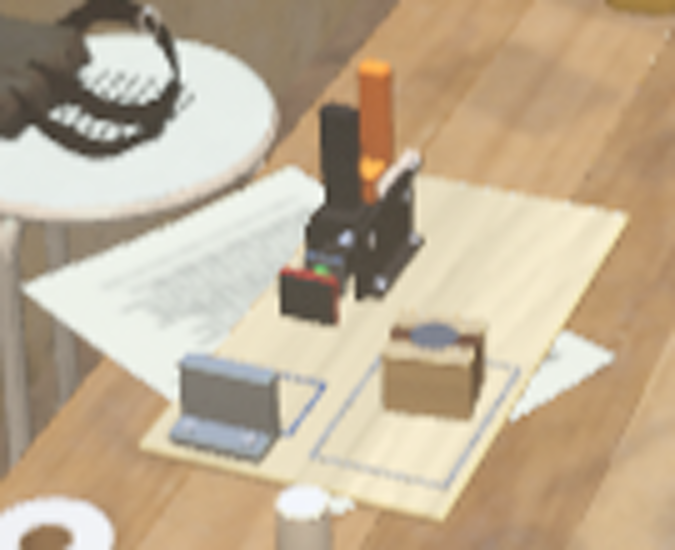

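Top zoom: board corners at zoom (80,58),(740,88),(724,452),(55,420). The jaw is at the left, the holder's disc at (257,325) with its dark strip roughly along the image vertical, the red pad at (342,145) and the orange trigger top at (570,105). The side zoom shows the orange top at (376,68), the disc at (435,335), and the jaw's top edge from (180,358) to (280,378). Next I'll measure these with masks.

```bash
cat > h.py <<'E'
import numpy as np,cv2
def load(n): return dict(np.load(n+".npz"))
def cam():
    from workcell import env, vision, probe_bus
    return {n:vision.read_camera(n) for n in("top","side")}
def ray(c,p):
    d=c["R"].T@np.linalg.solve(c["intrinsics"],[p[0],p[1],1.]);return -c["R"].T@c["t"],d
def plane(c,p,z):
    o,d=ray(c,p);return o+d*(z-o[2])/d[2]
def tri(c1,p1,c2,p2):
    o1,d1=ray(c1,p1);o2,d2=ray(c2,p2);d1/=np.linalg.norm(d1);d2/=np.linalg.norm(d2)
    s=np.linalg.lstsq(np.c_[d1,-d2],o2-o1,rcond=None)[0];a=o1+s[0]*d1;b=o2+s[1]*d2
    return (a+b)/2,np.linalg.norm(a-b)
def proj(c,X):
    q=c["intrinsics"]@(c["R"]@np.asarray(X,float)+c["t"]);return q[:2]/q[2]
def mask(c,lo,hi,box):
    x0,y0,x1,y1=box;S=8
    im=cv2.resize(c["img"][y0:y1,x0:x1],None,fx=S,fy=S,interpolation=cv2.INTER_CUBIC)
    m=cv2.inRange(cv2.cvtColor(im,cv2.COLOR_RGB2HSV),lo,hi)
    k=max(cv2.findContours(m,cv2.RETR_EXTERNAL,cv2.CHAIN_APPROX_NONE)[0],key=cv2.contourArea)
    return (k[:,0]+.5)/S-.5+[x0,y0]
def cen(k):
    m=cv2.moments(k.astype(np.float32));return np.array([m["m10"],m["m01"]])/m["m00"]
E
python3 - <<'E'
from h import *
T,S=load("top"),load("side")
zt=lambda u,v:(245+(u+.5)/7-.5,155+(v+.5)/7-.5); zs=lambda u,v:(235+(u+.5)/5-.5,180+(v+.5)/5-.5)
r=lambda a:np.round(a,1).tolist()
print("board top corners",[r(plane(T,zt(*p),8)) for p in[(80,58),(740,88),(724,452),(55,420)]])
print("side corners",[r(plane(S,zs(*p),8)) for p in[(628,214),(442,520),(142,447)]])
for (a,b) in [((570,95),(376,66)),((257,325),(435,335)),((135,190),(280,378)),((55,420),(442,520)),((724,452),(628,214)),((342,145),(312,280))]:
    X,e=tri(T,zt(*a),S,zs(*b));print("tri",a,r(X),r(e))
print("holder top",[r(plane(T,zt(*p),48)) for p in[(212,280),(300,270),(315,382),(222,392)]])
print("strip",[r(plane(T,zt(*p),48)) for p in[(258,277),(260,380)]])
for nm,lo,hi,box in [("orange",(5,150,150),(22,255,255),(315,160,335,180)),("red",(0,120,60),(6,255,255),(288,165,300,185)),("disc",(100,40,60),(130,200,160),(273,193,292,212)),("bl",(105,90,60),(130,255,255),(260,164,285,190))]:
    k=mask(T,lo,hi,box);print(nm,r(cen(k)),r(k.min(0)),r(k.max(0)))
for nm,lo,hi,box in [("orange",(5,150,150),(22,255,255),(300,185,325,225)),("disc",(100,40,60),(130,200,160),(315,240,330,252))]:
    k=mask(S,lo,hi,box);print("S",nm,r(cen(k)),r(k.min(0)),r(k.max(0)))
E
```

```text
board top corners [[611.2, 241.5, 8.0], [604.1, -79.8, 8.0], [426.1, -73.7, 8.0], [433.6, 244.5, 8.0]]
side corners [[423.2, -69.1, 8.0], [430.9, 252.3, 8.0], [606.2, 246.4, 8.0]]
tri (570, 95) [564.4, 4.9, 127.8] 8.3
tri (257, 325) [474.1, 146.6, 46.2] 3.0
tri (135, 190) [539.3, 207.2, 42.6] 0.8
tri (55, 420) [433.9, 245.3, 2.0] 0.9
tri (724, 452) [425.6, -74.1, 4.7] 1.9
tri (342, 145) [562.3, 110.4, 41.3] 2.1
holder top [[495.9, 168.6, 48.0], [501.7, 127.8, 48.0], [449.2, 119.0, 48.0], [443.5, 161.8, 48.0]]
strip [[497.9, 147.2, 48.0], [449.6, 144.4, 48.0]]
orange [323.7, 171.8] [317.9, 167.1] [328.2, 176.4]
red [293.5, 175.2] [292.3, 169.6] [294.7, 180.9]
disc [281.4, 201.3] [278.1, 198.1] [284.3, 204.3]
bl [264.9, 178.1] [264.6, 173.1] [265.3, 182.1]
S orange [309.4, 203.9] [306.4, 191.7] [312.7, 219.6]
S disc [317.5, 246.6] [317.3, 246.4] [317.7, 246.8]
```

```bash
cat >> h.py <<'E'
def go(X,yaw=None):
    from workcell import env, vision, probe_bus
    o=probe_bus.get_obs();R=o["tcp_rot"];d=R.T@(np.array(X,float)-o["tcp_pos"])
    a=np.arctan2(R[1,1],R[0,1]);rz=0 if yaw is None else -((yaw-a+np.pi/2)%np.pi-np.pi/2)
    tilt=R.T@np.array([0,0,-1.]);print("d",np.round(d,1),"rz",round(rz,3),"tilt",np.round(tilt,3),"yaw",round(a,3),"tcp",np.round(o["tcp_pos"],1))
E
python3 - <<'E'
from h import *
T,S=load("top"),load("side")
zs=lambda u,v:(235+(u+.5)/5-.5,180+(v+.5)/5-.5)
print("disc top",plane(T,(281.4,201.3),48),"side",plane(S,zs(435,335),48),"tri",tri(T,(281.4,201.3),S,zs(435,335)))
# dark strip on top view: dark brown or disc
k=mask(T,(0,0,0),(179,255,115),(270,192,295,212));P=np.array([plane(T,p,48)[:2] for p in k])
print(cv2.minAreaRect(P.astype(np.float32)))
# trigger post top: bright orange blob, split by value
zt=lambda u,v:(245+(u+.5)/7-.5,155+(v+.5)/7-.5)
print("trig",plane(T,zt(570,96),132), "side",plane(S,zs(376,66),132))
print("pad top",plane(T,zt(332,145),48),plane(T,zt(350,145),48))
print("grip top",plane(T,zt(450,92),131),"side",plane(S,zs(340,107),131))
C=np.array([518,84]);th=-.0228;R=np.array([[np.cos(th),-np.sin(th)],[np.sin(th),np.cos(th)]])
for n,p in dict(trig=(45,-76),grip=(45,-23),mark=(45,103),pad0=(45,29)).items():print(n,C+R@p)
go((473.5,146,160),.14)
E
```

```text
disc top [474.27934525 146.40837063  48.        ] side [471.61808498 149.10907019  48.        ] tri (array([473.65837684, 146.34535283,  45.97194749]), np.float64(1.9216397935087206))
((471.00909423828125, 145.5086669921875), (53.42633819580078, 39.726348876953125), 11.528170585632324)
trig [567.02492664   6.01699238 132.        ] side [556.89340541  12.70178295 132.        ]
pad top [561.64209109 114.97085753  48.        ] [561.85079514 106.52730081  48.        ]
grip top [567.77870417  58.82082335 131.        ] side [559.25085834  63.770428   131.        ]
trig [561.25565423   6.99384195]
grip [562.46394954  59.98006679]
mark [565.33650065 185.94731829]
pad0 [563.64944682 111.96655154]
d [ 488.6 -417.1   93.3] rz -1.245 tilt [-0.     0.002  1.   ] yaw -1.105 tcp [ 224.3 -446.3  252.5]
```

Careful with the scale: shifts go in shares of 500 mm and turns go in shares of pi rad. That gives: 232 mm is 0.464, -197 mm is -0.394, -0.74 rad is -0.2355.

Call:
tcp_steps --rows '{"moves": [[0.092,-0.078,0,0,0,-0.0382],[0.184,-0.156,0,0,0,-0.0828],[0.276,-0.234,0,0,0,-0.1337],[0.37,-0.314,0,0,0,-0.1846],[0.464,-0.394,0,0,0,-0.2355]]}' --aperture 1.0

```text
time: 0.72
tcp_pos: [343.6, -164.7, 253.1]
tcp_rot: [[0.353, 0.936, 0.0], [0.936, -0.353, 0.0], [0.0, 0.0, -1.0]]
force: [1.7, -0.6, -0.0]
gripper_width: 0.997
grip_force: 0.0
```

```bash
python3 -c "
from h import *
go((473.5,146.5,160),.16)"
```

```text
d [337.   11.8  93.2] rz -0.52 tilt [-0. -0.  1.] yaw -0.36 tcp [ 343.6 -164.7  253.1]
```

Scaled: 300 mm is 0.6, 240 mm is 0.48, -0.52 rad is -0.1655.

Call:
tcp_steps --rows '{"moves": [[0.12,0.004,0,0,0,-0.0477],[0.24,0.008,0.02,0,0,-0.0955],[0.36,0.012,0.06,0,0,-0.1432],[0.48,0.016,0.11,0,0,-0.1655],[0.6,0.02,0.16,0,0,-0.1655]]}'

```text
time: 1.35
tcp_pos: [458.1, 107.1, 174.7]
tcp_rot: [[-0.155, 0.988, 0.0], [0.988, 0.155, -0.0], [-0.0, 0.0, -1.0]]
force: [1.0, -0.3, 0.2]
gripper_width: 1.001
grip_force: 0.0
```

Call:
tcp_steps --rows '{"moves": [[0.074,0,0.026,0,0,0],[0.074,0,0.026,0,0,0]]}'

```text
time: 1.6
tcp_pos: [450.4, 143.6, 160.6]
tcp_rot: [[-0.159, 0.987, -0.004], [0.987, 0.159, -0.001], [-0.0, -0.004, -1.0]]
force: [-1.4, -0.4, -0.0]
gripper_width: 0.999
grip_force: 0.0
```

```bash
python3 - <<'E'
from h import *
c=cam()
a=cv2.resize(c["top"]["img"][145:235,240:360,::-1],None,fx=5,fy=5,interpolation=cv2.INTER_CUBIC)
b=cv2.resize(c["side"]["img"][170:290,260:380,::-1],None,fx=4,fy=4,interpolation=cv2.INTER_CUBIC)[:450]
im=np.zeros((480,1080,3),np.uint8);im[:450,:600]=a;im[:b.shape[0],600:]=b
cv2.imwrite("pics/b.png",cv2.resize(im,(800,356),interpolation=cv2.INTER_AREA))
go((473.5,146.5,34),.16)
E
```

```text
d [  1.4  22.6 128.1] rz -0.004 tilt [0.001 0.001 1.   ] yaw 0.156 tcp [451.5 141.7 162.2]
```

View pics/b.png

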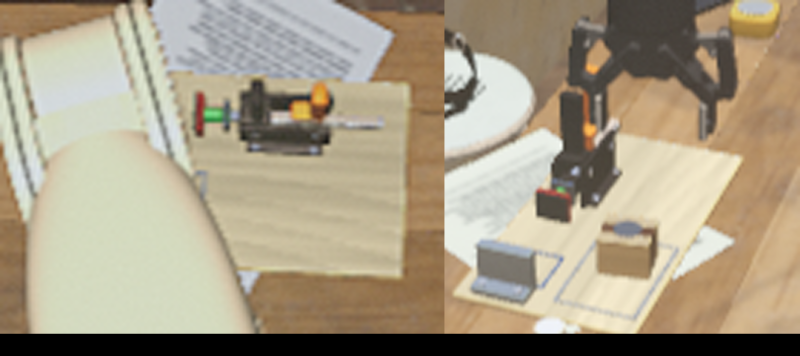

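Side crop: the gripper is open above the board, short of the holder at (628,250); the top view is blocked by the forearm. I'll correct sideways and descend.

Scaled: 80 mm is 0.16, 75 mm is 0.15.

Call:
tcp_steps --rows '{"moves": [[0.002,0.044,0.04,0,0,0],[0.002,0.044,0.09,0,0,0],[0.002,0.044,0.15,0,0,0],[0.002,0.044,0.16,0,0,0]]}'

```text
time: 2.2
tcp_pos: [472.4, 144.3, 81.4]
tcp_rot: [[-0.152, 0.988, -0.003], [0.988, 0.152, -0.001], [-0.001, -0.003, -1.0]]
force: [-0.4, -0.1, -0.1]
gripper_width: 1.003
grip_force: 0.0
```

```bash
python3 - <<'E'
from h import *
from workcell import env, vision, probe_bus
c=vision.read_camera("side");o=probe_bus.get_obs();p,R=o["tcp_pos"],o["tcp_rot"]
cv2.imwrite("pics/s2.png",cv2.resize(c["img"][190:290,270:370,::-1],None,fx=6,fy=6,interpolation=cv2.INTER_CUBIC))
for s in(-42,42):print(s,(proj(c,p+R@[0,s,9])-[270,190])*6)
go((473.5,146.5,34),.16)
E
```

```text
-42 [400.27818033 297.41185902]
42 [219.56442819 280.09208012]
d [ 1.7  0.9 47.9] rz -0.007 tilt [0.    0.002 1.   ] yaw 0.153 tcp [473.  144.7  81.9]
```

View pics/s2.png

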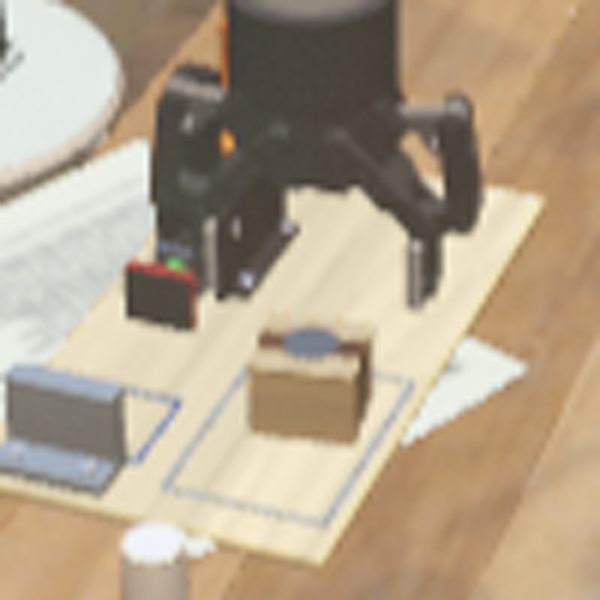

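The side view shows the fingertips at about (415,300) and (210,288), against predictions of (400,297) and (220,280), and they straddle the holder (centre ~ (312,342)). That agrees, so I'll descend and grip.

Scaled: 47 mm is 0.094, 32 mm is 0.064.

Call:
tcp_steps --rows '{"moves": [[0.006,0,0.032,0,0,0],[0.006,0,0.064,0,0,0],[0.006,0,0.094,0,0,0],[0.006,0,0.094,0,0,0]]}'

```text
time: 2.75
tcp_pos: [472.8, 148.6, 35.3]
tcp_rot: [[-0.154, 0.988, -0.001], [0.988, 0.154, -0.0], [-0.0, -0.001, -1.0]]
force: [-0.4, -0.3, -0.4]
gripper_width: 0.996
grip_force: 0.0
```

Call:
tcp_steps --rows '{"moves": [[0,0,0,0,0,0],[0,0,0,0,0,0],[0,0,0,0,0,0],[0,0,0,0,0,0],[0,0,0,0,0,0]]}' --aperture 0.0 --grip_force 20

```text
time: 3.38
tcp_pos: [473.8, 149.3, 36.4]
tcp_rot: [[-0.154, 0.988, 0.002], [0.988, 0.154, 0.0], [0.0, 0.002, -1.0]]
force: [-0.6, -0.4, 6.4]
gripper_width: 0.584
grip_force: 21.5
```

```bash
python3 -c "
from h import *
go((566,170,34),-.023)"
```

```text
d [ 6.2 94.3  2.6] rz 0.178 tilt [-0.    -0.002  1.   ] yaw 0.155 tcp [473.8 149.3  36.4]
```

Scaled: 70 mm is 0.14, 55 mm is 0.11, 0.17 rad is 0.0541.

Call:
tcp_steps --rows '{"moves": [[0.006,0.02,0,0,0,0.0064],[0.012,0.05,0,0,0,0.0159],[0.018,0.08,0,0,0,0.0286],[0.022,0.11,0,0,0,0.0414],[0.026,0.14,0,0,0,0.0541]]}'

```text
time: 4.0
tcp_pos: [537.5, 172.1, 36.2]
tcp_rot: [[0.016, 1.0, -0.006], [1.0, -0.016, -0.002], [-0.002, -0.006, -1.0]]
force: [-8.9, -1.9, 12.9]
gripper_width: 0.586
grip_force: 18.8
```

Call:
tcp_steps --rows '{"moves": [[0.006,0.026,0,0,0,0.0025],[0.008,0.046,0,0,0,0.0025],[0.008,0.05,0,0,0,0.0025],[0.008,0.05,0,0,0,0.0025]]}'

```text
time: 4.5
tcp_pos: [563.7, 176.5, 36.2]
tcp_rot: [[0.023, 1.0, -0.003], [1.0, -0.023, 0.0], [0.0, -0.003, -1.0]]
force: [-5.3, -0.4, 9.2]
gripper_width: 0.584
grip_force: 20.6
```

```bash
python3 - <<'E'
from h import *
go((566,178,34),-.023)
from workcell import env, vision, probe_bus
c=vision.read_camera("side")
cv2.imwrite("pics/s3.png",cv2.resize(c["img"][190:290,250:350,::-1],None,fx=6,fy=6,interpolation=cv2.INTER_CUBIC))
E
```

```text
d [1.6 2.3 2.2] rz 0.0 tilt [-0.     0.003  1.   ] yaw -0.023 tcp [563.7 176.5  36.2]
```

View pics/s3.png

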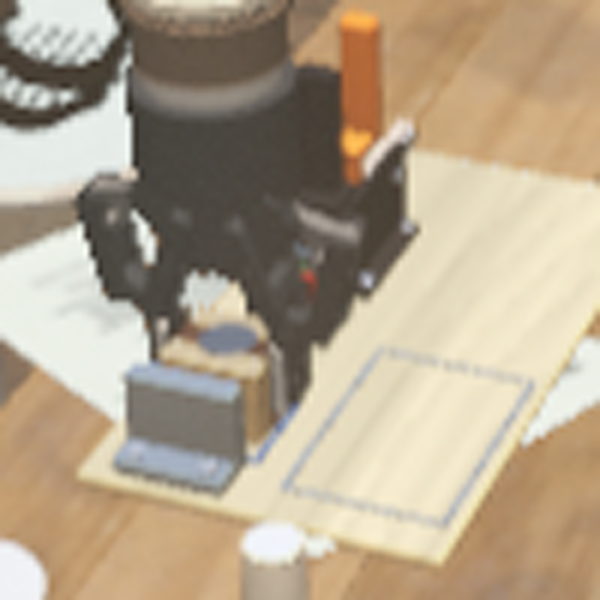

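The holder stands in the gap with its disc at (230,338), the jaw's top front edge running from (130,372) to (240,388). I'll check its x centring against the jaw.

```bash
python3 - <<'E'
from h import *
S=load("side");z=lambda u,v:(250+(u+.5)/6-.5,190+(v+.5)/6-.5)
th=-.0228
def own(P):d=P[:2]-np.array([518.5,85]);return np.round([np.cos(th)*d[0]+np.sin(th)*d[1],-np.sin(th)*d[0]+np.cos(th)*d[1]],1)
for n,p,h in[("disc",(230,338),48),("jawL",(127,372),54),("jawR",(241,390),54),("jawLb",(138,362),54),("jawRb",(245,378),54),("boardc",(80,475),8),("board2",(440,562),8),("blue",(258,460),8)]:print(n,own(plane(S,z(*p),h)))
from workcell import env, vision, probe_bus
print("tcp",own(probe_bus.get_obs()["tcp_pos"]))
E
```

```text
disc [40.3 91.9]
jawL [ 68.7 140.2]
jawR [ 14.7 135.2]
jawLb [ 67.5 131.5]
jawRb [ 16.8 126.2]
boardc [ 84.7 162.5]
board2 [-90.7 164. ]
blue [ 13.6 124.3]
tcp [43.1 92.5]
```

Scaled: 9 mm is 0.018, 8 mm is 0.016.

Call:
tcp_steps --rows '{"moves": [[0,0.006,0,0,0,0],[0.008,0.006,0,0,0,0],[0.016,0.006,0,0,0,0],[0.018,0.006,0,0,0,0]]}' --only "pos|force:"

```text
tcp_pos: [568.6, 184.1, 36.3]
force: [-0.4, -5.3, 6.8]
grip_force: 20.0
```

Call:
tcp_steps --rows '{"moves": [[0.003,0,0,0,0,0],[0.003,0,0,0,0,0]]}' --only "pos|force:"

```text
tcp_pos: [568.8, 185.6, 36.3]
force: [-0.0, -4.6, 6.4]
grip_force: 20.0
```

Call:
tcp_steps --rows '{"moves": [[0.003,0,0,0,0,0],[0.003,0,0,0,0,0]]}' --only "pos|force:"

```text
tcp_pos: [569.0, 187.1, 36.3]
force: [-0.1, -3.8, 6.4]
grip_force: 20.0
```

Scaled: -3.2 mm is -0.0064, 1.5 mm is 0.003.

Call:
tcp_steps --rows '{"moves": [[0.001,-0.0064,0,0,0,0],[0.003,-0.0064,0,0,0,0],[0.003,-0.0064,0,0,0,0]]}' --only "pos|force:"

```text
tcp_pos: [567.7, 187.3, 36.4]
force: [4.3, -7.1, 3.2]
grip_force: 20.6
```

Call:
tcp_steps --rows '{"moves": [[0.003,0,0,0,0,0],[0.003,0,0,0,0,0]]}' --only "pos|force:"

```text
tcp_pos: [567.7, 187.6, 36.3]
force: [3.4, -11.0, 4.0]
grip_force: 20.4
```

Call:
tcp_steps --rows '{"moves": [[0.003,0,0,0,0,0],[0.003,0,0,0,0,0]]}' --only "pos|force:"

```text
tcp_pos: [567.8, 187.7, 36.3]
force: [4.3, -14.1, 4.3]
grip_force: 20.4
```

Contact with the jaw at y≈187.6. I'll relieve the pressure, correct x, and look before releasing.

Scaled: -4 mm is -0.008, -2.5 mm is -0.005.

Call:
tcp_steps --rows '{"moves": [[-0.008,0,0,0,0,0],[-0.008,-0.005,0,0,0,0],[-0.008,-0.005,0,0,0,0]]}' --only "pos|force:"

```text
tcp_pos: [564.6, 187.7, 36.3]
force: [3.9, -5.3, 2.6]
grip_force: 21.0
```

```bash
python3 - <<'E'
from h import *
go((565.6,187,36))
E
```

```text
d [-0.7  1.   0.3] rz 0 tilt [ 0.003 -0.004  1.   ] yaw -0.024 tcp [564.6 187.7  36.3]
```

Scaled: 2 mm is 0.004, 1 mm is 0.002.

Call:
tcp_steps --rows '{"moves": [[0,0.004,0,0,0,0],[0,0.002,0,0,0,0]]}' --only "pos|force:"

```text
tcp_pos: [564.7, 187.7, 36.2]
force: [3.1, -5.1, 4.1]
grip_force: 21.1
```

Call:
tcp_steps --rows '{"moves": [[0,0,0,0,0,0],[0,0,0,0,0,0],[0,0,0,0,0,0],[0,0,0,0,0,0]]}' --aperture 1.0 --grip_force 20

```text
time: 7.55
tcp_pos: [563.6, 189.1, 35.3]
tcp_rot: [[0.023, 1.0, -0.001], [1.0, -0.023, 0.0], [0.0, -0.001, -1.0]]
force: [-0.1, -0.3, 0.6]
gripper_width: 0.997
grip_force: 0.0
```

Call:
tcp_steps --rows '{"moves": [[0,0,-0.06,0,0,0],[0,0,-0.16,0,0,0],[0,0,-0.27,0,0,0],[-0.1,0,-0.32,0,0,0],[-0.2,0,-0.32,0,0,0]]}' --only "pos"

```text
tcp_pos: [563.4, 88.8, 198.9]
```

```bash
python3 - <<'E'
from h import *
from workcell import env, vision, probe_bus
c=vision.read_camera("side");np.savez("side2.npz",**c)
cv2.imwrite("pics/s4.png",cv2.resize(c["img"][180:280,250:350,::-1],None,fx=6,fy=6,interpolation=cv2.INTER_CUBIC))
go((562,9,170),-.023)
E
```

```text
d [-73.1   2.   27.7] rz -0.005 tilt [ 0.004 -0.003  1.   ] yaw -0.028 tcp [562.   82.3 197.4]
```

View pics/s4.png

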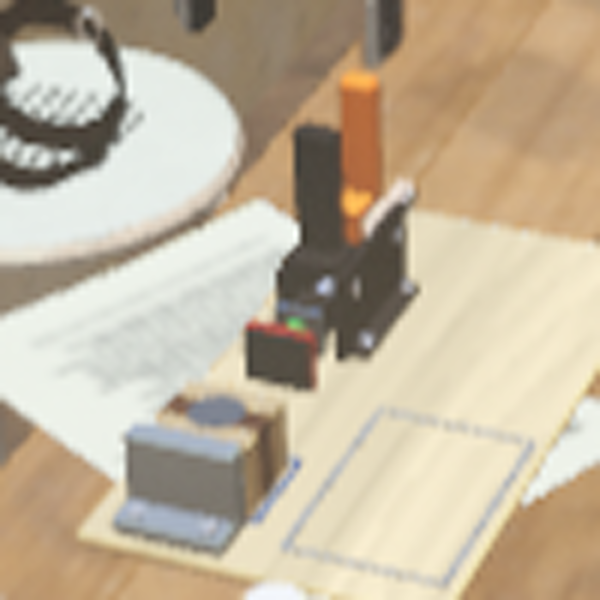

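The holder stands square against the jaw, disc at (218,410), with a blue line showing along its -x side. The trigger top is at (362,80). I'll measure both.

```bash
python3 - <<'E'
from h import *
S=load("side2");z=lambda u,v:(250+(u+.5)/6-.5,180+(v+.5)/6-.5)
th=-.0228
def own(P):d=P[:2]-np.array([515.5,88]);return np.round([np.cos(th)*d[0]+np.sin(th)*d[1],-np.sin(th)*d[0]+np.cos(th)*d[1]],1)
for n,p,h in[("disc",(218,410),48),("trigL",(341,76),132),("trigR",(382,82),132),("trigback",(366,70),132),("gripL",(295,129),131),("gripR",(338,133),131),("jawL",(127,432),54),("jawR",(243,450),54),("padtop L",(248,330),48),("padtopR",(318,345),48),("holderR",(288,398),48)]:
    P=plane(S,z(*p),h);print(n,own(P),np.round(P,1))
k=mask(S,(5,150,130),(22,255,255),(303,188,318,215));print(k.min(0),k.max(0))
E
```

```text
disc [44.5 99.7] [562.3 186.6  48. ]
trigL [ 53.8 -74.1] [567.6  12.7 132. ]
trigR [ 32.5 -75.2] [546.2  12.1 132. ]
trigback [ 44.6 -84.1] [558.2   2.9 132. ]
gripL [ 54.5 -19. ] [569.5  67.7 131. ]
gripR [ 33.6 -22.4] [548.6  64.8 131. ]
jawL [ 71.8 137.3] [590.4 223.6  54. ]
jawR [ 16.9 132. ] [535.4 219.6  54. ]
padtop L [59.3 33.9] [575.6 120.5  48. ]
padtopR [22.7 34.4] [539.  121.8  48. ]
holderR [18.3 79.8] [535.6 167.3  48. ]
[306.4375 191.6875] [312.6875 214.4375]
```

Scaled: 84 mm is 0.168, -73 mm is -0.146.

Call:
tcp_steps --rows '{"moves": [[-0.07,0,0,0,0,0],[-0.146,-0.003,0,0,0,0],[-0.146,-0.003,0.06,0,0,0],[-0.146,-0.003,0.12,0,0,0],[-0.146,-0.003,0.168,0,0,0]]}' --aperture 1.0 --only "pos|force"

```text
tcp_pos: [557.8, 15.9, 110.1]
force: [-0.6, -0.5, 0.4]
grip_force: 0.0
```

```bash
python3 -c "
from h import *
go((560.5,9.5,113),-.023)"
```

```text
d [-6.3  2.9 -2.9] rz -0.001 tilt [-0.     0.001  1.   ] yaw -0.024 tcp [557.8  15.9 110.1]
```

Scaled: -3 mm is -0.006, -2 mm is -0.004.

Call:
tcp_steps --rows '{"moves": [[-0.006,0.003,-0.004,0,0,0],[-0.006,0.003,-0.004,0,0,0],[-0.006,0.003,-0.004,0,0,0]]}' --only "pos"

```text
tcp_pos: [560.9, 13.0, 115.0]
```

```bash
python3 -c "
from h import *
go((560.5,9.5,113),-.023)"
```

```text
d [-3.5 -0.4  2. ] rz -0.0 tilt [-0.    -0.003  1.   ] yaw -0.023 tcp [560.9  13.  115. ]
```

Scaled: -3.5 mm is -0.007, 1 mm is 0.002.

Call:
tcp_steps --rows '{"moves": [[-0.007,0,0.002,0,0,0],[-0.007,0,0.002,0,0,0]]}' --only "pos"

```text
tcp_pos: [559.9, 9.2, 113.0]
```

Call:
tcp_steps --rows '{"moves": [[0,0,0,0,0,0],[0,0,0,0,0,0],[0,0,0,0,0,0],[0,0,0,0,0,0],[0,0,0,0,0,0]]}' --aperture 0.0 --grip_force 40

```text
time: 10.1
tcp_pos: [561.7, 9.4, 112.9]
tcp_rot: [[0.023, 1.0, 0.004], [1.0, -0.023, -0.0], [0.0, 0.004, -1.0]]
force: [5.0, 0.0, -1.9]
gripper_width: 0.229
grip_force: 44.4
```

```bash
python3 - <<'E'
from h import *
go((560.5,9.5,113),-.023)
c=cam()
for n in c: np.savez(n+"3.npz",**c[n])
cv2.imwrite("pics/s5.png",np.hstack([cv2.resize(c["side"]["img"][175:265,265:340,::-1],None,fx=5,fy=5,interpolation=cv2.INTER_CUBIC),cv2.resize(c["top"]["img"][150:240,250:335,::-1],None,fx=5,fy=5,interpolation=cv2.INTER_CUBIC)]))
E
```

```text
d [ 0.  -1.2 -0.1] rz -0.0 tilt [-0.    -0.004  1.   ] yaw -0.023 tcp [561.7   9.4 112.9]
```

View pics/s5.png

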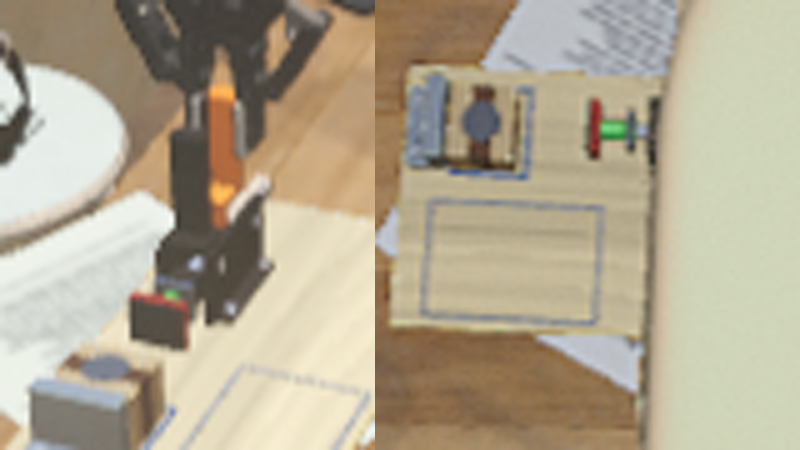

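Gripped (19.5 mm wide). Top view right half: the holder is square in the blue outline touching the jaw, with pad (595,128), green stem (615,130) and steel plate (631,130) visible. First stroke.

Scaled: 19 mm is 0.038, 18 mm is 0.036.

```bash
cat > m.py <<'E'
from h import *
from workcell import env, vision, probe_bus
c=vision.read_camera("top");B=(262,166,312,188);o=probe_bus.get_obs()
im=c["img"];S=8;x0,y0,x1,y1=B
r=mask(c,(0,120,60),(6,255,255),B);g=mask(c,(50,100,60),(85,255,255),B)
f=lambda u,v,z:round(plane(c,(u,v),z)[1],1)
v=cen(r)[1];gy=cen(g)[1]
d=mask(c,(100,30,60),(130,200,160),(268,166,290,184))
print("pad y",f(r[:,0].min(),v,46),f(r[:,0].max(),v,46),"stem y",f(g[:,0].min(),gy,36),f(g[:,0].max(),gy,36),"disc",np.round(plane(c,cen(d),48)[:2],1),"tcp",np.round(o["tcp_pos"],1),"F",np.round(o["force"],1),"t",o["time"])
E
python3 m.py
```

```text
pad y 113.7 106.3 stem y 106.3 90.6 disc [564.9 184.8] tcp [561.7   9.4 112.9] F [ 5.9 -0.8 -2.2] t 10.25
```

Call:
tcp_steps --rows '{"moves": [[0.012,0.002,0,0,0,0],[0.024,0.002,0,0,0,0],[0.036,0.002,0,0,0,0],[0.038,0.002,0,0,0,0],[0.038,0.002,0,0,0,0]]}' --only "pos|force:"

```text
tcp_pos: [562.3, 28.3, 112.9]
force: [3.9, -3.1, -0.7]
grip_force: 44.5
```

```bash
python3 m.py
```

```text
pad y 132.6 124.0 stem y 125.9 109.3 disc [564.9 184.8] tcp [562.3  28.3 112.9] F [ 2.9 -3.2 -0.9] t 10.925
```

Scaled: -19 mm is -0.038, -14 mm is -0.028.

Call:
tcp_steps --rows '{"moves": [[-0.014,0,0,0,0,0],[-0.028,0,0,0,0,0],[-0.038,0,0,0,0,0],[-0.038,0,0,0,0,0]]}' --only "pos|force:"

```text
tcp_pos: [561.7, 9.4, 112.9]
force: [5.3, 0.4, -1.0]
grip_force: 44.5
```

```bash
python3 m.py
```

```text
pad y 132.6 124.0 stem y 125.9 109.3 disc [564.9 184.8] tcp [561.7   9.4 112.9] F [ 5.   0.3 -0.8] t 11.475
```

Call:
tcp_steps --rows '{"moves": [[0.012,0,0,0,0,0],[0.024,0,0,0,0,0],[0.036,0,0,0,0,0],[0.038,0,0,0,0,0],[0.038,0,0,0,0,0]]}' --only "pos|force:"

```text
tcp_pos: [562.2, 27.5, 112.9]
force: [5.2, -3.5, -0.2]
grip_force: 44.5
```

```bash
python3 m.py
```

```text
pad y 149.2 141.8 stem y 142.9 125.9 disc [564.9 184.8] tcp [562.2  27.5 112.9] F [ 6.5 -2.7 -0.2] t 12.15
```

Call:
tcp_steps --rows '{"moves": [[-0.014,0,0,0,0,0],[-0.028,0,0,0,0,0],[-0.038,0,0,0,0,0],[-0.038,0,0,0,0,0]]}' --only "pos|force:"

```text
tcp_pos: [561.7, 9.4, 112.9]
force: [6.3, 0.3, -0.4]
grip_force: 44.5
```

```bash
python3 m.py
```

```text
pad y 149.1 141.3 stem y 142.9 125.9 disc [564.9 184.8] tcp [561.7   9.4 112.9] F [ 4.9  0.5 -0.4] t 12.7
```

Scaled: 14 mm is 0.028, 12 mm is 0.024.

Call:
tcp_steps --rows '{"moves": [[0.012,0,0,0,0,0],[0.024,0,0,0,0,0],[0.028,0,0,0,0,0],[0.028,0,0,0,0,0]]}' --only "force:"

```text
force: [4.6, -3.2, -0.1]
grip_force: 44.5
```

```bash
python3 m.py
```

```text
pad y 161.4 152.8 stem y 153.7 139.2 disc [564.8 184.9] tcp [562.1  22.3 112.9] F [ 5.  -3.5 -0.3] t 13.25
```

Call:
tcp_steps --rows '{"moves": [[0.004,0,0,0,0,0],[0.009,0,0,0,0,0],[0.009,0,0,0,0,0]]}' --only "force:"

```text
force: [5.6, -7.3, 0.3]
grip_force: 44.6
```

```bash
python3 m.py
```

```text
pad y 161.4 153.2 stem y 153.7 142.5 disc [564.8 184.9] tcp [562.2  25.8 112.9] F [ 4.4 -6.1 -1.4] t 13.675
```

Scaled: 4 mm is 0.008, 2 mm is 0.004.

Call:
tcp_steps --rows '{"moves": [[0.004,0,0,0,0,0],[0.008,0,0,0,0,0],[0.008,0,0,0,0,0]]}' --only "force:"

```text
force: [5.4, -9.7, 0.1]
grip_force: 44.6
```

```bash
python3 m.py
```

```text
pad y 161.4 153.2 stem y 139.6 130.9 disc [564.8 185. ] tcp [562.2  28.8 112.9] F [ 5.6 -9.3  0.9] t 14.1
```

Scaled: 0.8 mm is 0.0016.

Call:
tcp_steps --rows '{"moves": [[0.0016,0,0,0,0,0],[0.0016,0,0,0,0,0],[0.0016,0,0,0,0,0]]}' --only "force:"

```text
force: [5.8, -9.9, 0.5]
grip_force: 44.6
```

```bash
python3 m.py; python3 - <<'E'
from h import *
from workcell import env, vision, probe_bus
c=vision.read_camera("top");I=c["img"]
hsv=cv2.cvtColor(I,cv2.COLOR_RGB2HSV)
for v in (174,175,176,177):print(v,[(u,round(plane(c,(u,v),36)[1]),I[v,u].tolist(),int(hsv[v,u,0])) for u in range(276,290)])
t,s=I,vision.read_camera("side")["img"]
cv2.imwrite("pics/s6.png",np.hstack([cv2.resize(s[195:265,265:335,::-1],None,fx=5.7,fy=5.7,interpolation=cv2.INTER_CUBIC)[:399,:399],cv2.resize(t[160:190,255:295,::-1],None,fx=10,fy=13.3,interpolation=cv2.INTER_CUBIC)[:399]]))
E
```

```text
pad y 161.4 152.8 stem y 139.6 130.9 disc [564.9 184.9] tcp [562.3  29.2 112.9] F [ 4.8 -9.6  0.8] t 14.525
174 [(276, 169, [180, 162, 130], 19), (277, 166, [144, 133, 98], 23), (278, 162, [84, 71, 51], 18), (279, 159, [137, 50, 48], 1), (280, 156, [124, 90, 60], 14), (281, 152, [81, 177, 93], 64), (282, 149, [83, 198, 97], 64), (283, 146, [107, 158, 125], 71), (284, 142, [100, 88, 111], 136), (285, 139, [86, 156, 91], 62), (286, 136, [83, 181, 88], 62), (287, 132, [79, 168, 91], 64), (288, 129, [135, 156, 143], 71), (289, 126, [155, 152, 162], 129)]
175 [(276, 169, [183, 166, 133], 20), (277, 165, [137, 127, 99], 22), (278, 162, [82, 63, 50], 12), (279, 159, [140, 49, 46], 1), (280, 156, [120, 90, 61], 15), (281, 152, [74, 172, 89], 65), (282, 149, [84, 195, 98], 64), (283, 146, [96, 150, 111], 68), (284, 142, [91, 95, 100], 107), (285, 139, [96, 177, 103], 63), (286, 136, [102, 204, 112], 63), (287, 132, [109, 197, 124], 65), (288, 129, [140, 169, 162], 83), (289, 126, [149, 150, 176], 119)]
176 [(276, 169, [179, 163, 129], 20), (277, 165, [132, 125, 93], 25), (278, 162, [103, 60, 49], 6), (279, 159, [149, 56, 51], 2), (280, 155, [116, 77, 54], 11), (281, 152, [55, 138, 69], 65), (282, 149, [57, 145, 66], 63), (283, 145, [81, 110, 96], 76), (284, 142, [90, 95, 98], 101), (285, 139, [81, 152, 86], 62), (286, 136, [72, 168, 83], 63), (287, 132, [74, 157, 82], 63), (288, 129, [121, 143, 130], 72), (289, 126, [140, 141, 151], 117)]
177 [(276, 168, [178, 162, 133], 19), (277, 165, [136, 130, 104], 24), (278, 162, [117, 66, 54], 6), (279, 159, [165, 58, 51], 2), (280, 155, [123, 51, 40], 4), (281, 152, [115, 121, 91], 36), (282, 149, [120, 120, 88], 30), (283, 145, [90, 89, 97], 124), (284, 142, [79, 78, 90], 123), (285, 139, [91, 104, 76], 44), (286, 135, [104, 121, 82], 43), (287, 132, [96, 114, 75], 44), (288, 129, [139, 132, 109], 23), (289, 125, [154, 142, 122], 19)]
```

View pics/s6.png

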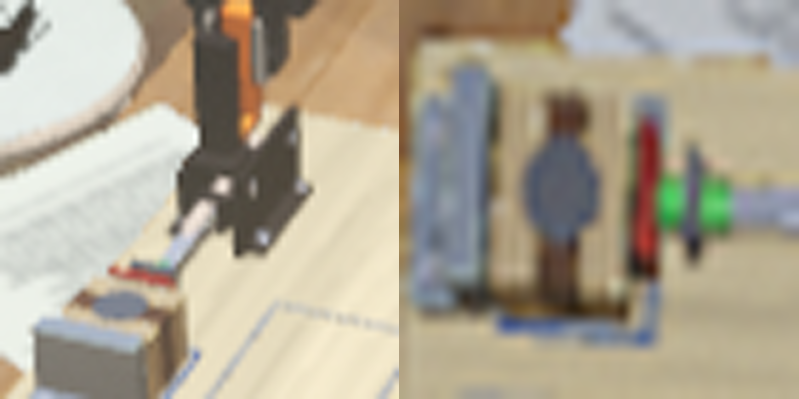

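The final picture shows the holder square between the jaws. The red pad is pressed against it at (647,200). The stem leaves about 9 mm of green before the plate (659–687) and shows about the same behind it, so the spring is half squeezed. The push is steady at 9.7 N.

Call:
tcp_steps --rows '{"moves": [[0,0,0,0,0,0],[0,0,0,0,0,0]]}' --only "pos|force:"

```text
tcp_pos: [562.2, 29.2, 112.9]
force: [5.4, -9.5, 0.0]
grip_force: 44.6
```

```bash
python3 -c "
from workcell import env, vision, probe_bus
print(env.sign_off())"
```

```text
the job is handed in; nothing more can be done
None
```

The job is handed in: the holder was slid onto the blue outline, square and touching the grey jaw. The trigger is held with the pad's spring about half squeezed (about 8 to 9 of 18 mm), at about 15 s of the 48 s limit.

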